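# Swing out the weight tray, pack the wedges, swing it home

## Robot

A 6-joint arm with a two-finger parallel gripper is mounted at the origin on the work surface. World frame = base frame: x ahead of the robot, y to its left, z up, the work surface at z = 0. Lengths are in m, angles in rad, forces in N, time in s.
With the tool pointing down it reaches from about 0.35 to 0.875 m from the base axis. Payload 4.2 kg.
Tool frame: the origin (TCP) lies midway between the tips of the shut fingers; the grasp point (between the pads) lies 19 mm behind it; x points along the fingers, y is the direction in which the jaws open and shut, and the axes are right-handed (so a half turn about x gives the same grasp; the last joint's range is limited). The gripper opens to 85 mm and grips with 20 to 120 N. Pads are 22 mm wide; open, the fingers measure 114 mm over their backs; the gripper's body (76 mm by 85 mm) begins 54 mm behind the grasp point. The pads swing forward as they close: fully open they stand 13 mm farther back than shut.
Start: joints at [-0.909, 0.385, 0.008, 0, -1.194, -0.259], TCP at [0.245, -0.575, 0.231] pointing down, gripper open.
Joint ranges: [-3.14, 3.14], [-1.21, 2.06], [-1.07, 1.41], [-3.16, 2.05], [-2.99, -0.16], [-3.1, 3.1]. Speed limits (rad/s): [2.79, 2.79, 3.14, 3.14, 3.14, 3.14].

## Interface

Orientations are given as a rotation vector (axis times angle).
In Python, from workcell import bot, eyes, order gives the robot as it stands. The module is installed in compiled form; this text tells all that it offers.
- The arm moves only by the tool step_arm, never from a script. Its argument "targets" is a list that holds one entry, the list of rows, each a list of 4 numbers: the shift along the world's x, y, z in cm, then the turn about the world's z in rad. A call has 1 to 5 rows; each row is the pose to reach, as a shift and turn from the pose commanded when the call began; what a row does not reach only later rows make up. A row lasts 1/10 s, in which the tool goes at most 50 mm and 8.59 degrees, less where a joint would pass 70% of its speed; a pose out of reach is approached as far as the arm can. A call with a gripper value outside its range is refused whole. "grip" is the opening, from 0 (shut) to 1 (fully open), set as the call begins (left out, the last holds). The fingers move at their own pace and stop on an object; the grip force is fixed at half the most. Time passes only in rows, so rows that repeat a pose let the fingers close. It gives the time, the measured TCP pose, the force and the opening at its end, in the units of the state.
- bot.sense(): the state, without advancing time (a new reading comes with each control period).
- eyes.get_image(name): name is "side" or "top" or "wrist"; returns the picture (420x560x3 uint8, red, green, blue); there is no depth.
- eyes.camera_params(name): a dict with "fx", "fy", "cx", "cy" (pixels), "R" (3x3) and "t" (3): a world point X has camera coordinates R X + t; the wrist camera has in their place "tool_from_camera" (4x4, takes a point from camera to tool coordinates, whose origin is the TCP and whose axes are the tool frame's). Camera axes: x right, y down, z forward; pixel columns grow to the right and rows downward; lengths in m; the calibration is good to about 2 mm. A picture is of the moment at which its call begins: read the wrist's pose just before it. camera_params takes no time and is no camera call.
- order.sign_off(): hands the job in, once; it reports no verdict.
The state is a dict: "clock": time; "joint_pos": joint angles; "joint_velocities": joint speeds; "joint_efforts": joint torques, N m; "ee_pos": TCP position; "orientation": TCP orientation; "wrist_force": force on the tool from outside, world axes, zero at the start; "wrist_torque": the same for the moment, N m; "opening": finger opening in m.
Only numpy, scipy, OpenCV 4.12 (cv2) and the standard library are available. Lean on these libraries where they do the work, as an engineer would, in place of code of your own. Each camera call takes 0.05 s, during which the arm holds its last target. There are 200 camera calls.

## Task

Push the flat tray round on its pivot pin until it rests against the short stop block on the robot's side, then pack every wedge-shaped pattern weight flat on the floor of the tray's bays, no more than two to a bay and those two lying head to tail. With all the weights packed, push the loaded tray back round until it lies against the long rail. Leave the tray on its pin, never lifted, and leave the other things on the bench where they are.

Things in the scene. Friction and masses are not known exactly. Their poses are not given: they have to be found in the camera images.
- station: fixed steel pivot pin 14 mm across, 45 mm tall, left of the middle of the bench, with a long rail and a short stop block fixed on either side of the tray. Origin: on the bench at the pin's axis. Own x is the tray's heading when home against the rail, z up. Against the stop block the tray heads -0.85 rad in this frame (0.85 rad clockwise of home, seen from above)
- rail_mid (a point): top of the long rail (110 x 20 mm, 30 mm high), on the side of the tray away from the robot. In the station's frame it spans x = 40 to 150 mm and its face is at y = +57.5 mm; the tray's +y side lies against it at home
- stop_mid (a point): top of the short stop block (50 x 22 mm, 30 mm high), on the robot's side of the tray. The tray's -y side rests against it at the loading heading, at tray x = 50 to 100 mm
- tray: loose flat aluminium tray, 0.6 kg, lying on the bench; the pin stands in the hole of its lug (1.5 mm slack), so it swings when pushed. Starts between rail and stop block. Origin: underside, hole centre; own x to the free end, y across, z up. Tray x = 20 to 262 mm, y = -56 to 56; lug x = -22 to 22, 10 mm thick. Walls and 2 dividers 5 mm thick, 25 mm high. Friction on bench about 0.6
- bay1 (a point): floor centre of the bay nearest the pin: tray x = 62, y = 0, top of the 4 mm thick floor. Each bay is 74 mm (tray x) by 102 mm (tray y) inside
- bay2 (a point): floor centre of the middle bay, tray x = 141 mm. A bay takes two weights across the tray, slanting faces together, thick end beside thin end, 14 mm to spare in all: one with its own x along the tray's -y and its straight face on the pin side, the other with its own x along the tray's +y and its straight face on the free-end side
- bay3 (a point): floor centre of the bay at the free end, tray x = 220 mm
- tray_end (a point): point at the middle of the tray's free end: tray x = 262 mm, y = 0, 12 mm up
- home_mark (a point): fixed point where tray_end is when the tray lies against the long rail (home)
- load_mark (a point): fixed point where tray_end is when the tray lies against the short stop block (loading position)
- weight1: wooden pattern weight, 0.16 kg, 4 to 6 present. From above a right-angled wedge, 90 mm long, 30 high, 46 wide at the thick end, 14 at the thin. Origin: underside, below the grip. Own x to the thin end: thick end x -37 mm, thin x +53; straight face y -16; slanting face y +30 (thick) to -2 (thin). Grip on top: upright block 16 mm (x) by 24 (y), from 30 to 60 mm up, pinched along x
- weight2: another pattern weight, the same shape, size and axes as weight1 (may be absent)
- weight3: another pattern weight, the same shape, size and axes as weight1 (may be absent)
- weight4: another pattern weight, the same shape, size and axes as weight1 (may be absent)
- weight5: another pattern weight, the same shape, size and axes as weight1 (may be absent)
- weight6: another pattern weight, the same shape, size and axes as weight1 (may be absent)
- pin_tin: round steel tin 52 mm across, 22 mm high, among the weights; not part of the job. Origin: centre of the underside
- tape_measure: grey tape measure 44 x 44 mm, 20 mm high, among the weights; not part of the job. Origin: centre of the underside
- shears: tailor's shears lying flat at the back, about 220 mm long; not part of the job. Origin: centre of the underside near the pivot of the blades
- ruler: flat steel ruler 300 x 35 mm lying at the back; not part of the job. Origin: centre of the underside
- spool_a: thread spool 44 mm across, 54 mm tall, standing between the weights and the tray; not part of the job. Origin: centre of the underside
- spool_b: thread spool 44 mm across, 54 mm tall, standing behind the weights; not part of the job. Origin: centre of the underside
- chalk_box: cardboard box 70 x 50 mm, 28 mm high, to the left; not part of the job. Origin: centre of the underside
Things that resemble listed ones, but are neither listed nor needed, are in the scene too. What is shaped like the weight4 but green or pink is not meant.

How it is judged:
On the way, in this order (a step that is already met when the one before it is completed fails the run):
1. the tray, on its pin, is against the short stop block (free end within 10 mm of load_mark) (horizontal distance between tray_end and load_mark below 0.01 m and horizontal distance between tray and station below 0.006 m and height (world z) of tray below 0.008 m), for 0.2 s.
2. every weight present lies flat in the tray's bays while the tray is still against the short stop block (all of step 1 and x of weight1 in the frame of tray between 0.03 and 0.252 m and y of weight1 in the frame of tray between -0.03 and 0.03 m and z of each of weight1, weight2, weight3, weight4, weight5, weight6 in the frame of tray below 0.009 m and angle between each of weight1, weight2, weight3, weight4, weight5, weight6's own z axis and vertical below 0.08 rad and x of weight2 in the frame of tray between 0.03 and 0.252 m and y of weight2 in the frame of tray between -0.03 and 0.03 m and x of weight3 in the frame of tray between 0.03 and 0.252 m and y of weight3 in the frame of tray between -0.03 and 0.03 m and x of weight4 in the frame of tray between 0.03 and 0.252 m and y of weight4 in the frame of tray between -0.03 and 0.03 m and x of weight5 in the frame of tray between 0.03 and 0.252 m and y of weight5 in the frame of tray between -0.03 and 0.03 m and x of weight6 in the frame of tray between 0.03 and 0.252 m and y of weight6 in the frame of tray between -0.03 and 0.03 m), for 0.2 s.
At the end, for the whole second after the job is handed in: The tray lies on the bench on its pin (hole within 6 mm of the pin's axis) against the long rail, its free end within 10 mm of home_mark; every weight present sits upright (within 0.08 rad) on the floor of a bay (underside less than 9 mm above the tray's underside), and all is at rest (horizontal distance between tray_end and home_mark below 0.01 m and horizontal distance between tray and station below 0.006 m and height (world z) of tray below 0.008 m and x of weight1 in the frame of tray between 0.03 and 0.252 m and y of weight1 in the frame of tray between -0.03 and 0.03 m and z of each of weight1, weight2, weight3, weight4, weight5, weight6 in the frame of tray below 0.009 m and angle between each of weight1, weight2, weight3, weight4, weight5, weight6's own z axis and vertical below 0.08 rad and x of weight2 in the frame of tray between 0.03 and 0.252 m and y of weight2 in the frame of tray between -0.03 and 0.03 m and x of weight3 in the frame of tray between 0.03 and 0.252 m and y of weight3 in the frame of tray between -0.03 and 0.03 m and x of weight4 in the frame of tray between 0.03 and 0.252 m and y of weight4 in the frame of tray between -0.03 and 0.03 m and x of weight5 in the frame of tray between 0.03 and 0.252 m and y of weight5 in the frame of tray between -0.03 and 0.03 m and x of weight6 in the frame of tray between 0.03 and 0.252 m and y of weight6 in the frame of tray between -0.03 and 0.03 m and linear speed of each of tray, weight1, weight2, weight3, weight4, weight5, weight6 below 0.02 m/s); the robot touches nothing.
It fails at once if the tray is lifted more than 25 mm off the bench (height (world z) of tray above 0.025 m).
It fails at once if another thing on the bench is shoved more than 60 mm (distance of any of pin_tin, tape_measure, shears, ruler, spool_a, spool_b, chalk_box from where it was at the start of the episode above 0.06 m).
Of weight1, weight2, weight3, weight4, weight5, weight6 only 4 to 6 are there at a start; the rules pass over those that are not, and their reading is None.
At some moment in a run one of weight1, weight2, weight3, weight4, weight5, weight6 may be knocked a few centimetres aside while the robot is not near it.
It also fails if it takes over 210 s, if anything falls off the work surface, if the arm or the gripper's body presses on something with over 40 N, if the wrist force passes 120 N, or if a joint passes its speed limit or range.

## Working session

There is one attempt and no reset: what is moved stays moved. The work goes in short steps, Python scripts to look and compute and a tool call to move; the robot and the scene stay as the last step left them, time stands still between calls to the robot, and variables do not carry over. Pictures are saved under pics/ and viewed, about 12 in all and at most 16, crops included, and the job is handed in when it is done.

Besides the shell and the picture viewer there is one more tool, called by a JSON object that holds its "fn" and its "kwargs". step_arm: Moves the arm, as the interface text tells. Its arguments: {"type":"object","properties":{"targets":{"type":"array"},"grip":{"type":"number"}},"required":["targets"]}

```bash
mkdir -p pics; cat > h.py <<'E'
import numpy as np, cv2
from workcell import bot, eyes, order
from scipy.spatial.transform import Rotation as Ro
def shot(n,f=None):
    s=bot.sense(); im=eyes.get_image(n)
    if f: cv2.imwrite('pics/'+f,im[:,:,::-1])
    return s,im
def cam(n,s=None):
    p=eyes.camera_params(n)
    K=np.array([[p['fx'],0,p['cx']],[0,p['fy'],p['cy']],[0,0,1]])
    if n=='wrist':
        T=np.eye(4);T[:3,:3]=Ro.from_rotvec(s['orientation']).as_matrix();T[:3,3]=s['ee_pos']
        M=np.linalg.inv(T@np.array(p['tool_from_camera']));return K,M[:3,:3],M[:3,3]
    return K,np.array(p['R']),np.array(p['t'])
def ray(n,uv,z,s=None):
    K,R,t=cam(n,s); uv=np.atleast_2d(np.array(uv,float)); z=np.broadcast_to(z,len(uv))
    d=(R.T@np.linalg.inv(K)@np.c_[uv,np.ones(len(uv))].T).T; c=-R.T@t
    return c+d*((z-c[2])/d[:,2])[:,None]
def proj(n,X,s=None):
    K,R,t=cam(n,s); x=(K@(R@np.atleast_2d(X).T+t[:,None])).T; return x[:,:2]/x[:,2:]
E
python3 - <<'E'
from h import *
s,im=shot('top','top0.png'); cv2.imwrite('pics/top0b.png',cv2.resize(im[:,:,::-1],(800,600),interpolation=cv2.INTER_CUBIC))
shot('side','side0.png'); print(s)
for n in('top','side'):
    K,R,t=cam(n);print(n,K[0,0],-R.T@t,R[2])
print(eyes.camera_params('wrist'))
E
```

```text
{'clock': 0.0, 'joint_pos': array([-9.09391884e-01,  3.85548520e-01,  6.65363108e-03, -5.18940677e-04,
       -1.19399773e+00, -2.58581568e-01]), 'joint_velocities': array([ 0.00097934,  0.00087108,  0.00072262, -0.00219607, -0.00227873,
       -0.0007078 ]), 'joint_efforts': array([-1.38270592e-03, -3.92283690e+01,  1.88409519e+01,  4.18638870e+00,
       -4.48261257e-03,  2.43156143e-05]), 'ee_pos': array([ 0.2447995 , -0.57443871,  0.23023435]), 'orientation': array([-0.31420803,  1.54812228,  0.31751344]), 'wrist_force': array([ 0.80562289, -0.73098961, -0.65021566]), 'wrist_torque': array([0.04440742, 0.00832084, 0.03436263]), 'opening': 0.08518428418508371}
top 392.4885023254838 [0.45506864 0.01031588 0.97295716] [ 0.10157735 -0.00563163 -0.9948117 ]
side 396.1459833751729 [0.20468626 0.74127555 0.93557092] [ 0.29857137 -0.59824922 -0.7436081 ]
{'fx': 333.8508748279612, 'fy': 333.8508748279612, 'cx': 281.1754392572346, 'cy': 206.02861789459823, 'tool_from_camera': array([[ 3.06905811e-04, -3.15427875e-01,  9.48949504e-01,
        -1.41838826e-01],
       [ 9.99999641e-01,  8.46532135e-04, -4.20316028e-05,
        -6.05812397e-04],
       [-7.90058311e-04,  9.48949176e-01,  3.15428021e-01,
        -8.04891607e-02],
       [ 0.00000000e+00,  0.00000000e+00,  0.00000000e+00,
         1.00000000e+00]])}
```

View pics/top0b.png

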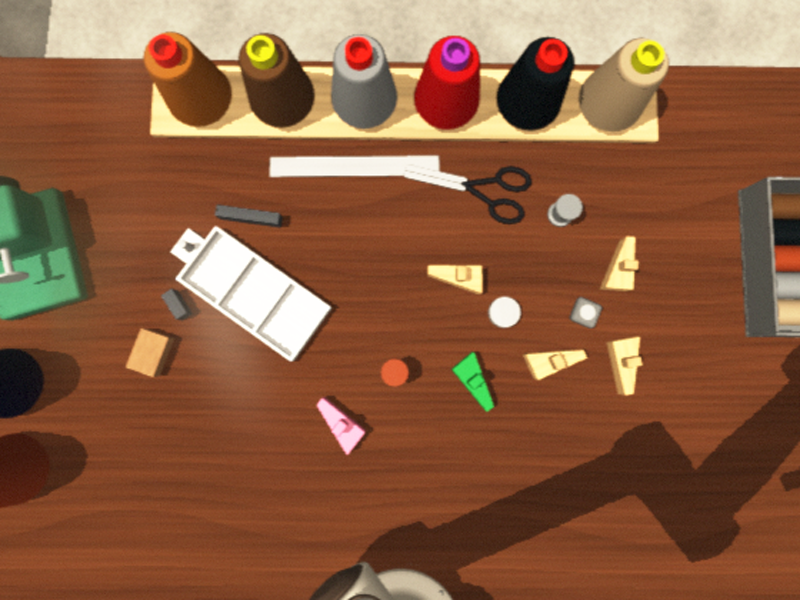

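The top view shows four tan weights near (458,275), (622,264), (556,362) and (626,363). The tray's pin is at about (190,245), the rail at (248,215) and the stop at (175,305). I'll enlarge both areas.

```bash
python3 - <<'E'
import cv2
im=cv2.imread('pics/top0.png')
cv2.imwrite('pics/c1.png',cv2.resize(im[130:260,85:245],None,fx=5,fy=4.5,interpolation=cv2.INTER_CUBIC)[:600])
cv2.imwrite('pics/c2.png',cv2.resize(im[155:285,290:455],None,fx=4.6,fy=4.6,interpolation=cv2.INTER_CUBIC))
E
```

```text
(no output)
```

View pics/c1.png

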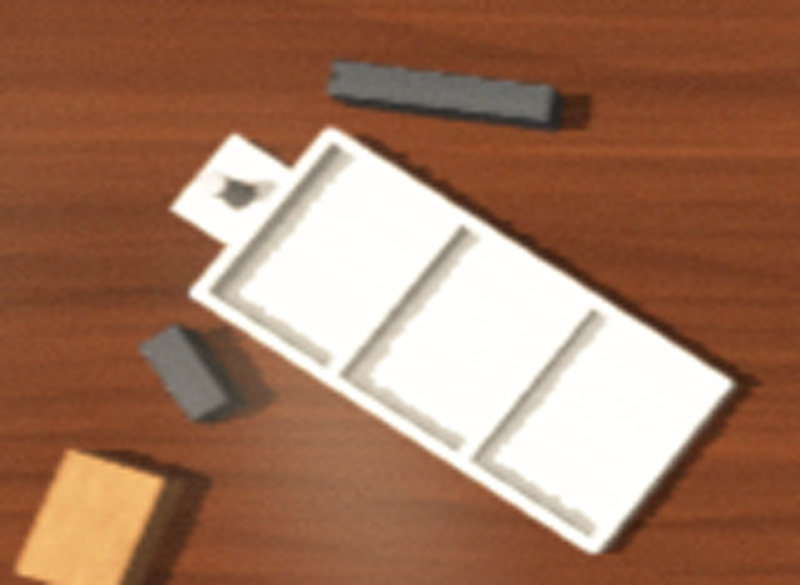

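View pics/c2.png

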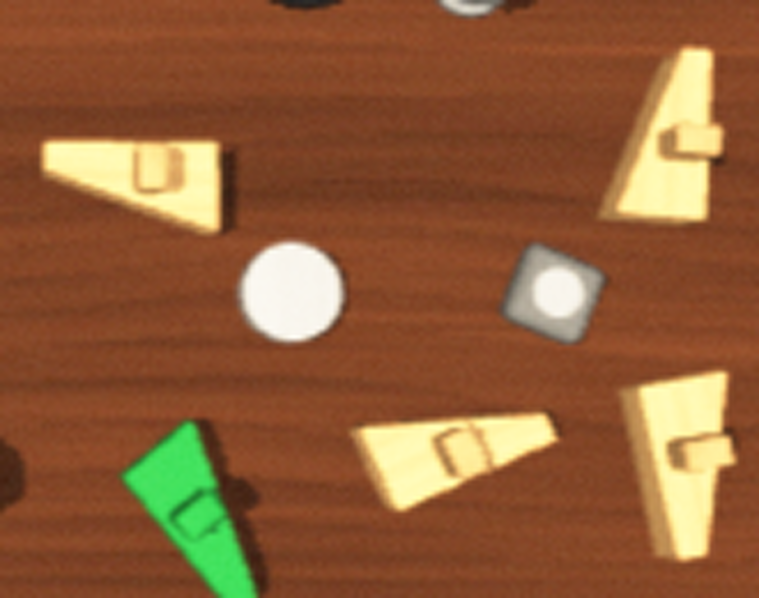

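View pics/side0.png

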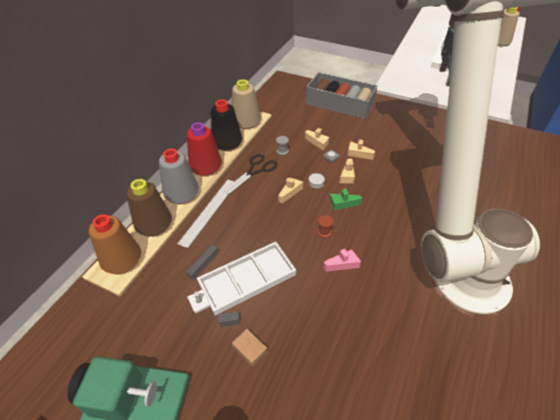

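```bash
cat >> h.py <<'E'
from scipy.optimize import least_squares
WT=np.array([[-.037,-.016],[.053,-.016],[.053,-.002],[-.037,.030]]) # thick-straight, thin-straight, thin-slant, thick-slant
TR=np.array([[.02,.056],[.262,.056],[.262,-.056],[.02,-.056]])
def fit(n,uv,P,z,th0,s=None):
    uv=np.array(uv,float); X=ray(n,uv,z,s)[:,:2]
    # planar rigid fit
    f=lambda q: (P@np.array([[np.cos(q[2]),np.sin(q[2])],[-np.sin(q[2]),np.cos(q[2])]])+q[:2]-X).ravel()
    r=least_squares(f,[*X.mean(0),th0]); return r.x, np.abs(r.fun).max()
def tf(q,P): c,s=np.cos(q[2]),np.sin(q[2]); return np.atleast_2d(P)@np.array([[c,s],[-s,c]])+q[:2]
E
python3 - <<'E'
from h import *
np.set_printoptions(precision=4,suppress=True)
c1=lambda a:[(85-.4+x/5,130-.4+y/4.5) for x,y in a]
c2=lambda a:[(290-.4+x/4.6,155-.4+y/4.6) for x,y in a]
print('tray',fit('top',c1([(333,127),(737,382),(600,553),(192,292)]),TR,.025,-2))
print('rail far',ray('top',c1([(333,63),(555,86)]),.03)[:,:2])
print('stop',ray('top',c1([(140,347),(178,325),(190,420),(228,400)]),.03)[:,:2])
W=dict(a=[(220,142),(40,142),(42,175),(218,233)],b=[(708,221),(713,50),(684,47),(615,218)],c=[(400,510),(557,438),(545,412),(355,428)],d=[(632,388),(672,558),(708,556),(727,372)])
for (k,v),t in zip(W.items(),(1.6,0,-1.6,3)): print(k,*fit('top',c2(v),WT,.03,t))
print('grips',ray('top',c2([(158,170),(690,140),(462,453),(700,453)]),.055)[:,:2])
print('tape,tin,spoola,b,pink,green',ray('top',c2([(553,293),(292,292)]),.02)[:,:2],ray('top',np.array([(395,372),(568,208),(345,425),(476,380)])*.7,[.054,.054,.03,.03])[:,:2])
E
```

```text
tray (array([ 0.6363,  0.3699, -2.1727]), np.float64(0.0015965871874583093))
rail far [[0.7055 0.322 ]
 [0.6938 0.213 ]]
stop [[0.5491 0.4082]
 [0.5612 0.3906]
 [0.5103 0.3823]
 [0.5211 0.3646]]
a [ 0.5885 -0.0945  1.5888] 0.0029119452826041614
b [ 0.6053 -0.3766 -0.0605] 0.0023200447099601673
c [ 0.4448 -0.2527 -1.1343] 0.0029259397158371836
d [ 0.4454 -0.3743  3.3397] 0.002737252874770224
grips [[ 0.5874 -0.0983]
 [ 0.6058 -0.3728]
 [ 0.4444 -0.2519]
 [ 0.4455 -0.3727]]
tape,tin,spoola,b,pink,green [[ 0.5287 -0.3119]
 [ 0.5279 -0.1734]] [[ 0.4252  0.0122]
 [ 0.7005 -0.2754]
 [ 0.3369  0.0939]
 [ 0.4123 -0.1229]]
```

```bash
cat >> h.py <<'E'
def phi(s=None):
    s=s or bot.sense(); R=Ro.from_rotvec(s['orientation']).as_matrix(); return np.arctan2(R[1,1],R[0,1])
E
python3 - <<'E'
from h import *
s=bot.sense(); print(phi(s), Ro.from_rotvec(s['orientation']).as_matrix().round(3))
# where things sit: push start
for n in ('top',): print(proj(n,[[.608,.110,.012],[.42,.21,.012]]))
E
```

```text
1.973387931256581 [[-0.001 -0.392  0.92 ]
 [ 0.002  0.92   0.392]
 [-1.     0.002 -0.   ]]
[[237.71880794 184.95572988]
 [194.89414048 261.25902237]]
```

{"fn": "step_arm", "kwargs": {"targets": [[[2, 5, 0, 0], [6, 10, 0, 0], [10, 15, 0, 0], [14, 20, 0, 0], [18, 25, 0, 0]]], "grip": 0}}

```text
clock: 0.6
ee_pos: [0.3883, -0.3699, 0.231]
orientation: [-0.315, 1.548, 0.316]
wrist_force: [0.5, -0.8, 0.2]
opening: 0.0123
```

{"fn": "step_arm", "kwargs": {"targets": [[[3, 4, 0, 0], [6, 8, 0, 0], [9, 12, 0, 0], [12, 16, 0, 0], [15, 20, 0, 0]]]}}

```text
clock: 1.1
ee_pos: [0.5383, -0.1697, 0.2311]
orientation: [-0.316, 1.548, 0.316]
wrist_force: [0.8, -0.8, 0.1]
opening: 0.0003
```

{"fn": "step_arm", "kwargs": {"targets": [[[1, 4.7, 0, 0.08], [2, 9.4, 0, 0.16], [2.5, 14, 0, 0.24], [3, 18.5, 0, 0.32], [3.5, 22.5, -3, 0.4]]]}}

```text
clock: 1.6
ee_pos: [0.5752, 0.0559, 0.205]
orientation: [-0.632, 1.468, 0.629]
wrist_force: [0.3, 1.2, -0.3]
opening: 0.0002
```

{"fn": "step_arm", "kwargs": {"targets": [[[0, 0, -4, 0], [0, 0, -8, 0], [0, 0, -8, 0], [0, 0, -8, 0]]]}}

```text
clock: 2.0
ee_pos: [0.5729, 0.0529, 0.1216]
orientation: [-0.629, 1.479, 0.627]
wrist_force: [0.7, 0.2, 0.7]
opening: -0.0001
```

{"fn": "step_arm", "kwargs": {"targets": [[[1.4, 3.7, 0, 0], [2.8, 7.2, 0, 0], [2.8, 7.2, -4, 0], [2.8, 7.2, -8, 0], [2.8, 7.2, -10.9, 0]]]}}

```text
clock: 2.5
ee_pos: [0.6021, 0.1257, 0.0135]
orientation: [-0.627, 1.474, 0.627]
wrist_force: [-0.2, -1.2, -0.2]
opening: 0.0003
```

{"fn": "step_arm", "kwargs": {"targets": [[[0, 0, 0, 0], [0, 0, 0, 0]]]}}

```text
clock: 2.7
ee_pos: [0.6027, 0.1254, 0.0149]
orientation: [-0.628, 1.474, 0.627]
wrist_force: [0.3, 0.3, 0.5]
opening: 0.0001
```

{"fn": "step_arm", "kwargs": {"targets": [[[-2, 1, -0.3, 0], [-4, 2, -0.3, 0], [-6, 3.2, -0.3, 0], [-7.5, 4.2, -0.3, 0], [-9, 5.2, -0.3, 0]]]}}

```text
clock: 3.2
ee_pos: [0.512, 0.1779, 0.013]
orientation: [-0.627, 1.473, 0.627]
wrist_force: [0.6, -1.9, 0.2]
opening: 0.0001
```

{"fn": "step_arm", "kwargs": {"targets": [[[-0.4, 0.3, 0, 0], [-0.8, 0.6, 0, 0], [-1, 0.8, 0, 0], [-1.2, 1, 0, 0]]]}}

```text
clock: 3.6
ee_pos: [0.5, 0.1875, 0.0104]
orientation: [-0.627, 1.475, 0.627]
wrist_force: [2.7, -2.1, 2.9]
opening: 0.0001
```

{"fn": "step_arm", "kwargs": {"targets": [[[-0.3, 0.3, 0, 0], [-0.5, 0.5, 0, 0], [-0.5, 0.5, 0, 0]]]}}

```text
clock: 3.9
ee_pos: [0.4935, 0.1924, 0.0093]
orientation: [-0.627, 1.478, 0.628]
wrist_force: [0.7, -1.7, 1.0]
opening: -0.0001
```

{"fn": "step_arm", "kwargs": {"targets": [[[-0.2, 0.3, 0, 0], [-0.3, 0.4, 0, 0], [-0.3, 0.4, 0, 0]]]}}

```text
clock: 4.2
ee_pos: [0.4903, 0.1958, 0.0092]
orientation: [-0.628, 1.479, 0.627]
wrist_force: [2.1, -3.2, 1.1]
opening: 0.0001
```

{"fn": "step_arm", "kwargs": {"targets": [[[-0.3, 0.4, 0, 0], [-0.3, 0.4, 0, 0], [-0.3, 0.4, 0, 0]]]}}

```text
clock: 4.5
ee_pos: [0.4886, 0.1969, 0.0093]
orientation: [-0.63, 1.48, 0.624]
wrist_force: [12.1, -16.8, -0.9]
opening: 0.0
```

{"fn": "step_arm", "kwargs": {"targets": [[[-0.3, 0.4, 0, 0], [-0.3, 0.4, 0, 0], [-0.3, 0.4, 0, 0]]]}}

```text
clock: 4.8
ee_pos: [0.4875, 0.1977, 0.0094]
orientation: [-0.633, 1.481, 0.621]
wrist_force: [24.8, -32.4, -2.5]
opening: -0.0002
```

```bash
python3 - <<'E'
from h import *
s,im=shot('top','t1.png'); print(s['ee_pos'],s['wrist_force'])
im=cv2.imread('pics/t1.png')
cv2.imwrite('pics/c3.png',cv2.resize(im[130:265,85:245],None,fx=5,fy=4.4,interpolation=cv2.INTER_CUBIC)[:600])
E
```

```text
[0.48750451 0.1977264  0.00939725] [ 24.76597382 -32.44466855  -2.54265076]
```

View pics/c3.png

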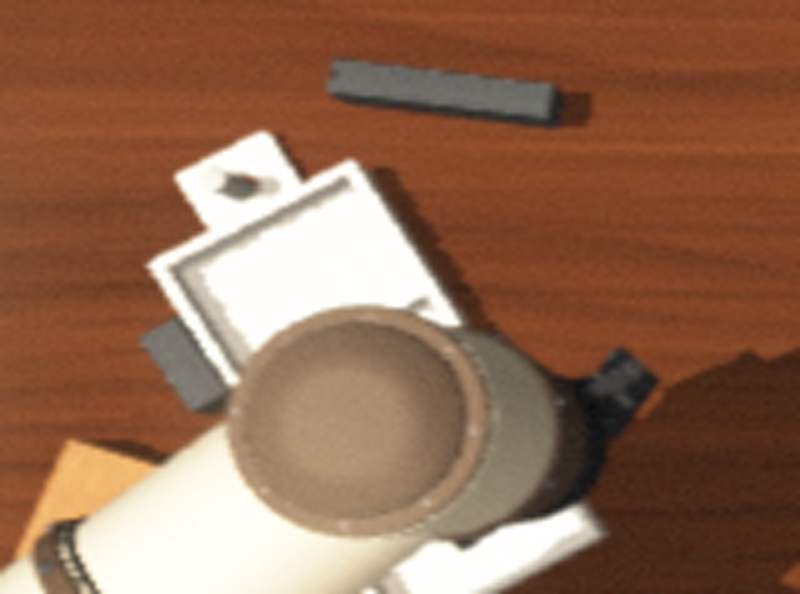

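Tray is pressed against the stop (gripper occludes the free end, but the stop at crop (185,365) touches its side). I back off and go over weight a.

{"fn": "step_arm", "kwargs": {"targets": [[[1, -1.4, 0, 0], [3, -4.2, 0, 0], [3, -4.2, 4, 0], [4, -8, 8, 0], [5, -12, 12, 0]]], "grip": 0}}

```text
clock: 5.35
ee_pos: [0.5323, 0.0937, 0.1209]
orientation: [-0.628, 1.478, 0.629]
wrist_force: [0.5, 0.9, -1.1]
opening: 0.0002
```

{"fn": "step_arm", "kwargs": {"targets": [[[0, -4, 0, -0.14], [1, -8, 0, -0.28], [2, -12, 0, -0.42], [3, -15, 0, -0.56], [4.5, -17.5, 0, -0.7]]], "grip": 0.65}}

```text
clock: 5.85
ee_pos: [0.5769, -0.0826, 0.1197]
orientation: [-0.074, 1.57, 0.076]
wrist_force: [0.9, 0.7, -0.8]
opening: 0.0554
```

```bash
cat >> h.py <<'E'
def tan(im):
    """tan blobs right of the tray: centroid px, area"""
    h=cv2.cvtColor(im,cv2.COLOR_RGB2HSV); m=cv2.inRange(h,(14,60,150),(32,200,255)); m[:150]=0; m[:,:285]=0; m[:,470:]=0; m[300:]=0
    n,_,st,c=cv2.connectedComponentsWithStats(m); return [(c[i].round(1).tolist(),int(st[i,4])) for i in range(1,n) if st[i,4]>150]
E
python3 - <<'E'
from h import *
print(phi(),bot.sense()['ee_pos'],bot.sense()['joint_pos'])
print('t0',tan(cv2.imread('pics/top0.png')[:,:,::-1]))
s,im=shot('top','t2.png'); print(tan(im))
c=cv2.imread('pics/t2.png')
cv2.imwrite('pics/c4.png',cv2.resize(c[125:305,85:405],None,fx=2.5,fy=2.5,interpolation=cv2.INTER_CUBIC)[:600])
E
```

```text
1.6665661583833813 [ 0.57694767 -0.08262065  0.11969296] [ 1.34887413e-01  4.16305255e-01 -2.46886556e-01 -1.45947291e-03
 -9.07901714e-01 -1.60901538e+00]
t0 [([435.2, 186.5], 665), ([320.9, 192.8], 583), ([437.3, 253.8], 719), ([386.2, 252.9], 587)]
[([331.7, 177.4], 223), ([435.3, 186.3], 653), ([437.3, 253.9], 711), ([387.8, 252.6], 518)]
```

View pics/c4.png

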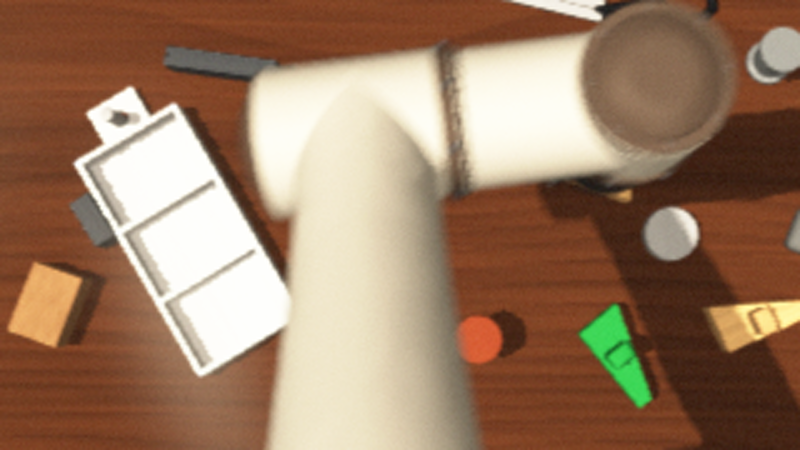

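The tray lies against the stop. Its corners are at crop (178,105), (77,162) and (202,376), and the fourth is partly hidden by the arm.

```bash
python3 - <<'E'
from h import *
np.set_printoptions(precision=4,suppress=True)
q,e=fit('top',[(84.7+x/2.5,124.7+y/2.5) for x,y in [(178,105),(202,376),(77,162)]],TR[[0,2,3]],.025,-2.5); print(q,e)
for n,p in dict(d1A=(.055,.008),a2A=(.123,.008),b2B=(.159,-.008),c3B=(.227,-.008)).items(): print(n,tf(q,p))
print('A yaw',q[2]-np.pi/2,'B yaw',q[2]+np.pi/2)
E
```

```text
[ 0.6379  0.3681 -2.5814] 0.0015918597166997284
d1A [[0.5956 0.3321]]
a2A [[0.5379 0.296 ]]
b2B [[0.4989 0.2904]]
c3B [[0.4413 0.2543]]
A yaw -4.152234991211056 B yaw -1.0106423376212628
```

{"fn": "step_arm", "kwargs": {"targets": [[[1.1, -1.4, -3, -0.08], [1.1, -1.4, -6, -0.08], [1.1, -1.4, -8.6, -0.08], [1.1, -1.4, -8.6, -0.08]]]}}

```text
clock: 6.3
ee_pos: [0.5851, -0.0951, 0.0298]
orientation: [-0.017, 1.579, 0.018]
wrist_force: [-0.4, 0.6, -0.8]
opening: 0.0556
```

{"fn": "step_arm", "kwargs": {"targets": [[[0, 0, 0.4, 0], [0, 0, 0.4, 0], [0, 0, 0.4, 0], [0, 0, 0.4, 0], [0, 0, 0.4, 0]]], "grip": 0}}

```text
clock: 6.8
ee_pos: [0.5899, -0.0951, 0.0404]
orientation: [-0.018, 1.566, 0.019]
wrist_force: [-1.4, 2.9, 6.1]
opening: 0.0146
```

{"fn": "step_arm", "kwargs": {"targets": [[[0, 0, 0, 0], [0, 0, 3, 0], [0, 0, 7, 0]]]}}

```text
clock: 7.1
ee_pos: [0.5862, -0.0954, 0.1068]
orientation: [-0.017, 1.577, 0.018]
wrist_force: [0.3, -0.1, -0.4]
opening: 0.0147
```

{"fn": "step_arm", "kwargs": {"targets": [[[-0.5, 3, 1, 0.06], [-1, 7, 2, 0.14], [-1.5, 11.5, 2, 0.24], [-2, 16, 2, 0.34], [-2.5, 20.5, 2, 0.44]]]}}

```text
clock: 7.6
ee_pos: [0.5625, 0.1111, 0.1285]
orientation: [-0.365, 1.539, 0.366]
wrist_force: [0.7, 1.1, -0.7]
opening: 0.0147
```

{"fn": "step_arm", "kwargs": {"targets": [[[-0.5, 4.5, 0, 0.05], [-1, 9, 0, 0.1], [-2, 14, 0, 0.1], [-2.3, 18.2, 0, 0.1], [-2.3, 18.6, 0, 0.1]]]}}

```text
clock: 8.1
ee_pos: [0.5396, 0.3002, 0.1281]
orientation: [-0.444, 1.523, 0.446]
wrist_force: [-0.0, -1.1, -0.8]
opening: 0.0146
```

```bash
python3 - <<'E'
from h import *
s,im=shot('wrist','w1.png'); print(phi(s),s['ee_pos'],s['wrist_force'],s['opening'])
s,im=shot('top'); print(tan(im))
E
```

```text
2.1388688973683676 [0.53964265 0.30021241 0.12814337] [-0.02603807 -1.05619549 -0.81642235] 0.014596528564903097
[([435.2, 186.5], 666), ([437.2, 253.8], 722), ([386.2, 252.9], 584)]
```

View pics/w1.png

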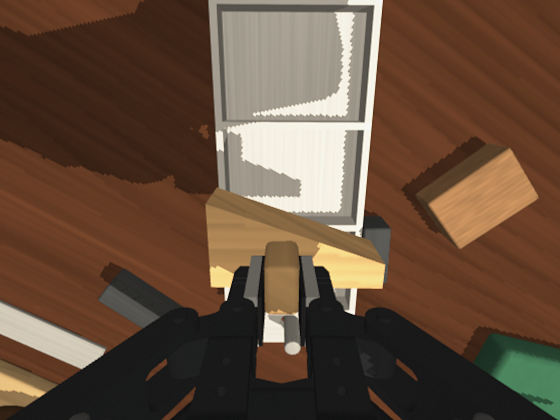

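The wrist view shows the weight held upright by its grip with its thin end to the right (tray -y). Divider 2's top-edge corners are at (225,122), (361,122), (362,130) and (225,131). I'll check the tray fit against those.

```bash
python3 - <<'E'
from h import *
np.set_printoptions(precision=4,suppress=True)
s=dict(ee_pos=np.array([.53964,.30021,.12814]),orientation=bot.sense()['orientation'])
q=np.array([.6379,.3681,-2.5814])
for uv,z in (((225,122),.025),((361,122),.025),((362,130),.025),((225,131),.025)):
    X=ray('wrist',uv,z,s)[0,:2]; c,sn=np.cos(q[2]),np.sin(q[2]); print(uv,X,np.array([[c,sn],[-sn,c]])@(X-q[:2]))
# held weight: expected px of top corners if weight origin is under TCP, underside TCP-.04
P=tf([.53964,.30021,phi(s)],WT); print(proj('wrist',np.c_[P,np.full(4,.128-.0404+.03)],s))
E
```

```text
(225, 122) [0.5088 0.2323] [0.1815 0.0464]
(361, 122) [0.4568 0.3143] [ 0.182  -0.0506]
(362, 130) [0.4609 0.3182] [ 0.1765 -0.0518]
(225, 131) [0.5143 0.2354] [0.1752 0.0467]
[[211.8587 289.1589]
 [383.4946 289.2855]
 [386.1582 265.4398]
 [205.6841 205.8757]]
```

{"fn": "step_arm", "kwargs": {"targets": [[[-0.1, -0.1, -3, 0], [-0.1, -0.1, -6, 0], [-0.1, -0.1, -7.4, 0], [-0.1, -0.1, -8.2, 0], [-0.1, -0.1, -8.2, 0]]]}}

```text
clock: 8.7
ee_pos: [0.5396, 0.2937, 0.046]
orientation: [-0.441, 1.526, 0.44]
wrist_force: [1.4, -0.5, -1.2]
opening: 0.0146
```

{"fn": "step_arm", "kwargs": {"targets": [[[0, 0, 0, 0], [0, 0, 0, 0]]]}}

```text
clock: 8.9
ee_pos: [0.54, 0.2946, 0.0472]
orientation: [-0.44, 1.524, 0.441]
wrist_force: [0.1, 0.0, -2.4]
opening: 0.0148
```

{"fn": "step_arm", "kwargs": {"targets": [[[-0.1, 0.4, 0, 0], [-0.1, 0.4, -0.1, 0], [-0.1, 0.4, -0.1, 0]]]}}

```text
clock: 9.2
ee_pos: [0.5382, 0.2987, 0.0451]
orientation: [-0.441, 1.525, 0.441]
wrist_force: [-0.7, -0.8, -1.3]
opening: 0.0148
```

{"fn": "step_arm", "kwargs": {"targets": [[[0, 0, 0, 0], [0, 0, 0, 0], [0, 0, 0, 0]]], "grip": 0.5}}

```text
clock: 9.5
ee_pos: [0.5385, 0.2986, 0.0453]
orientation: [-0.441, 1.525, 0.441]
wrist_force: [0.8, 0.8, 0.5]
opening: 0.0426
```

{"fn": "step_arm", "kwargs": {"targets": [[[0, 0, 2, 0], [0, 0, 5, 0], [0, 0, 9, 0], [0, -4, 9, 0], [0, -9, 9, 0]]]}}

```text
clock: 10.0
ee_pos: [0.5392, 0.2096, 0.1368]
orientation: [-0.442, 1.521, 0.445]
wrist_force: [0.4, -1.5, -0.4]
opening: 0.0427
```

```bash
python3 - <<'E'
from h import *
s,im=shot('wrist','w2.png'); print(phi(s),s['ee_pos'],s['wrist_force'],s['opening'],s['joint_pos'])
E
```

```text
2.137013354667821 [0.53915266 0.20961456 0.13675406] [ 0.40076824 -1.48835326 -0.41453098] 0.04274914056841621 [ 6.50798097e-01  3.88643678e-01 -2.42684647e-01  2.54073008e-04
 -9.34899594e-01 -1.65552824e+00]
```

View pics/w2.png

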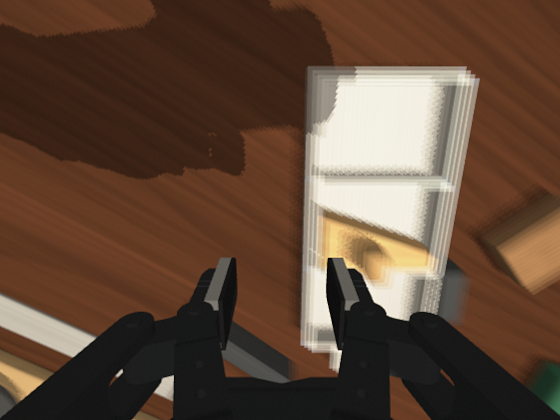

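{"fn": "step_arm", "kwargs": {"targets": [[[-0.8, -4.6, 0, 0], [-1.6, -9.2, 0, 0], [-2.6, -13.8, 0, 0], [-3.5, -18.4, 0, 0], [-4.4, -23, 0, 0]]], "grip": 0.65}}

```text
clock: 10.55
ee_pos: [0.4937, -0.0232, 0.1354]
orientation: [-0.441, 1.525, 0.441]
wrist_force: [1.5, -0.0, -0.2]
opening: 0.0556
```

{"fn": "step_arm", "kwargs": {"targets": [[[-0.9, -4.6, 0, 0], [-1.8, -9.2, 0, 0], [-2.7, -13.8, 0, 0], [-3.8, -18.4, 0, 0], [-5, -23, 0, -0.13]]]}}

```text
clock: 11.05
ee_pos: [0.4438, -0.2534, 0.1354]
orientation: [-0.338, 1.544, 0.337]
wrist_force: [1.3, 0.2, 0.6]
opening: 0.0555
```

{"fn": "step_arm", "kwargs": {"targets": [[[0, 0, 0, 0], [0, 0, 0, 0]]]}}

```text
clock: 11.25
ee_pos: [0.4437, -0.2526, 0.135]
orientation: [-0.337, 1.544, 0.338]
wrist_force: [-0.2, 0.0, 0.3]
opening: 0.0552
```

```bash
python3 - <<'E'
from h import *
s,im=shot('wrist','w3.png'); print(phi(s),s['ee_pos'])
P=tf([.4448,-.2527,-1.1343],WT); print(proj('wrist',np.c_[P,np.full(4,.03)],s).round())
s,im=shot('top'); print(tan(im))
E
```

```text
2.001107456811653 [ 0.44370881 -0.25256669  0.13499032]
[[330. 185.]
 [212. 186.]
 [213. 203.]
 [327. 240.]]
[([435.2, 186.4], 662)]
```

View pics/w3.png

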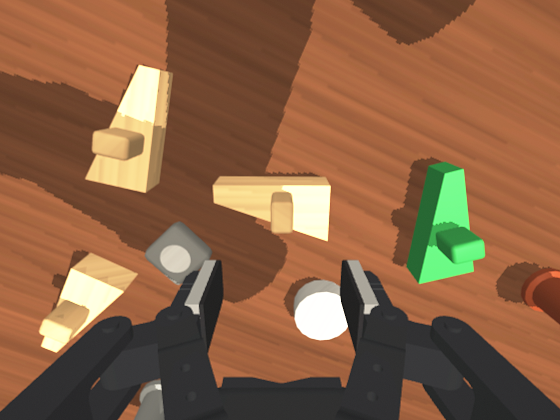

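The wrist view agrees with the prediction to within 2 px (weight c's corners at (330,185), (212,186), (327,240)). Descending.

{"fn": "step_arm", "kwargs": {"targets": [[[0.1, 0, -4, 0], [0.1, 0, -8, 0], [0.1, 0, -9.5, 0], [0.1, 0, -9.6, 0], [0.1, 0, -9.6, 0]]]}}

```text
clock: 11.85
ee_pos: [0.4463, -0.2506, 0.0394]
orientation: [-0.342, 1.543, 0.341]
wrist_force: [-0.3, 0.8, 1.2]
opening: 0.0556
```

{"fn": "step_arm", "kwargs": {"targets": [[[0, 0, 0, 0], [0, 0, 0, 0], [0, 0, 0, 0], [0, 0, 0, 0], [0, 0, 0, 0]]], "grip": 0}}

```text
clock: 12.35
ee_pos: [0.4463, -0.2517, 0.0404]
orientation: [-0.341, 1.542, 0.339]
wrist_force: [-0.2, 2.5, 6.7]
opening: 0.0146
```

{"fn": "step_arm", "kwargs": {"targets": [[[0, 0, 2, 0], [0, 0, 6, 0], [0, 0, 10, 0]]]}}

```text
clock: 12.65
ee_pos: [0.4441, -0.2513, 0.1393]
orientation: [-0.338, 1.547, 0.34]
wrist_force: [1.5, -0.2, -2.2]
opening: 0.0145
```

{"fn": "step_arm", "kwargs": {"targets": [[[0, 4, 0.3, 0.03], [0, 8.5, 0.3, 0.06], [0, 13, 0.3, 0.09], [0, 17.5, 0.3, 0.13], [0, 22, 0.3, 0.13]]]}}

```text
clock: 13.15
ee_pos: [0.4444, -0.03, 0.142]
orientation: [-0.441, 1.526, 0.441]
wrist_force: [1.2, 0.5, -2.1]
opening: 0.0146
```

{"fn": "step_arm", "kwargs": {"targets": [[[0, 4.5, 0, 0], [0, 9, 0, 0], [0, 13.5, 0, 0], [0, 18, 0, 0], [0, 22.5, 0, 0]]]}}

```text
clock: 13.65
ee_pos: [0.4444, 0.195, 0.1419]
orientation: [-0.441, 1.526, 0.441]
wrist_force: [0.8, -0.0, -1.6]
opening: 0.0146
```

{"fn": "step_arm", "kwargs": {"targets": [[[0, 3, 0, 0], [0, 6, 0, 0], [0, 6.3, 0, 0], [0, 6.3, 0, 0], [0, 6.3, 0, 0]]]}}

```text
clock: 14.15
ee_pos: [0.4448, 0.2554, 0.1416]
orientation: [-0.441, 1.527, 0.44]
wrist_force: [0.1, -0.0, -2.5]
opening: 0.0143
```

```bash
python3 - <<'E'
from h import *
s=bot.sense(); print(phi(s),s['ee_pos'],s['wrist_force'],s['opening'],s['joint_pos'])
E
```

```text
2.1327750315047025 [0.44475311 0.25543728 0.14163135] [ 0.09018487 -0.01735168 -2.46358867] 0.014331802480572784 [ 8.37980963e-01  2.84328938e-01 -3.90230930e-01 -4.13525116e-04
 -8.97747071e-01 -1.84654064e+00]
```

{"fn": "step_arm", "kwargs": {"targets": [[[-0.3, 0.2, -4, 0], [-0.3, 0.2, -8, 0], [-0.3, 0.2, -9.2, 0], [-0.3, 0.2, -9.6, 0], [-0.3, 0.2, -9.6, 0]]]}}

```text
clock: 14.65
ee_pos: [0.4431, 0.2585, 0.0467]
orientation: [-0.441, 1.524, 0.441]
wrist_force: [-0.1, 0.7, -1.2]
opening: 0.0146
```

{"fn": "step_arm", "kwargs": {"targets": [[[0, 0, 0, 0], [0, 0, 0, 0]]]}}

```text
clock: 14.85
ee_pos: [0.4432, 0.2593, 0.0476]
orientation: [-0.44, 1.522, 0.442]
wrist_force: [0.6, 0.1, -1.9]
opening: 0.0144
```

{"fn": "step_arm", "kwargs": {"targets": [[[0, 0, 0, 0], [0, 0, 0, 0], [0, 0, 0, 0]]], "grip": 0.5}}

```text
clock: 15.15
ee_pos: [0.4425, 0.2588, 0.0466]
orientation: [-0.441, 1.524, 0.442]
wrist_force: [-0.6, 0.3, 0.3]
opening: 0.0428
```

{"fn": "step_arm", "kwargs": {"targets": [[[0, 0, 2, 0], [0, 0, 5, 0], [0, 0, 9, 0], [1, -4, 9, 0], [2, -8, 9, 0]]]}}

```text
clock: 15.65
ee_pos: [0.463, 0.179, 0.1378]
orientation: [-0.442, 1.521, 0.444]
wrist_force: [0.3, -0.4, -0.6]
opening: 0.0432
```

{"fn": "step_arm", "kwargs": {"targets": [[[0, -4.5, 0, 0.1], [0, -9, 0, 0.2], [0, -13.5, 0, 0.3], [-0.5, -18, 0, 0.4], [-0.5, -22.5, 0, 0.5]]], "grip": 0.65}}

```text
clock: 16.15
ee_pos: [0.4566, -0.0482, 0.1364]
orientation: [-0.831, 1.406, 0.831]
wrist_force: [1.3, 1.2, 0.3]
opening: 0.056
```

{"fn": "step_arm", "kwargs": {"targets": [[[0, -4.5, 0, 0.1], [0, -9, 0, 0.2], [-0.5, -13.5, 0, 0.3], [-1, -18, 0, 0.4], [-1.3, -22.5, 0, 0.5]]]}}

```text
clock: 16.65
ee_pos: [0.4438, -0.2733, 0.1363]
orientation: [-1.207, 1.211, 1.206]
wrist_force: [0.9, 0.4, 0.0]
opening: 0.0556
```

{"fn": "step_arm", "kwargs": {"targets": [[[0, -4.5, 0, 0.1], [0, -9, 0, 0.2], [0, -10.2, 0, 0.2], [0, -10.2, 0, 0.2], [0, -10.2, 0, 0.2]]]}}

```text
clock: 17.15
ee_pos: [0.4439, -0.3729, 0.1358]
orientation: [-1.348, 1.113, 1.349]
wrist_force: [-1.0, -0.0, -0.6]
opening: 0.0557
```

```bash
python3 - <<'E'
from h import *
s,im=shot('wrist','w4.png'); print(phi(s),s['ee_pos'],s['joint_pos'])
P=tf([.4454,-.3743,3.3397],WT); print(proj('wrist',np.c_[P,np.full(4,.03)],s).round())
P=tf([.6053,-.3766,-.0605],WT); print(proj('wrist',np.c_[P,np.full(4,.03)],s).round())
E
```

```text
-2.9504188026743794 [ 0.44392575 -0.37286027  0.13577556] [-4.19534268e-01  3.94106618e-01 -2.36374065e-01 -4.20516219e-04
 -9.41229691e-01  6.10955649e-01]
[[234. 222.]
 [347. 222.]
 [348. 205.]
 [231. 165.]]
[[123. 153.]
 [ -2. 122.]
 [ -2. 141.]
 [117. 210.]]
```

View pics/w4.png

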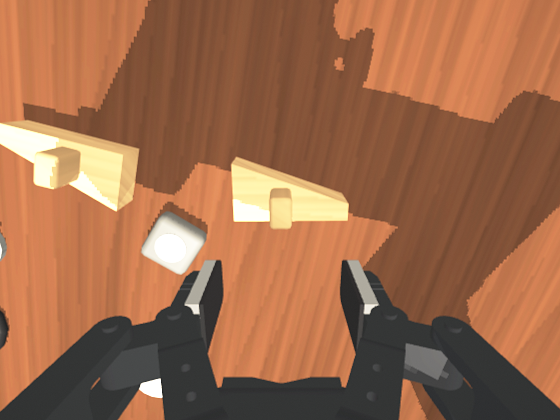

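Weight d also matches its prediction ((234,222), (347,222), (231,165)). Picking it.

{"fn": "step_arm", "kwargs": {"targets": [[[0.1, 0, -4, 0], [0.1, 0, -8, 0], [0.1, 0, -9.5, 0], [0.1, 0, -9.6, 0], [0.1, 0, -9.6, 0]]]}}

```text
clock: 17.7
ee_pos: [0.446, -0.3727, 0.0407]
orientation: [-1.351, 1.111, 1.35]
wrist_force: [0.1, 0.8, 1.1]
opening: 0.0556
```

{"fn": "step_arm", "kwargs": {"targets": [[[0, 0, 0, 0], [0, 0, 0, 0], [0, 0, 0, 0], [0, 0, 0, 0], [0, 0, 0, 0]]], "grip": 0}}

```text
clock: 18.2
ee_pos: [0.4461, -0.3738, 0.0415]
orientation: [-1.351, 1.112, 1.347]
wrist_force: [0.6, 1.9, 6.2]
opening: 0.0144
```

{"fn": "step_arm", "kwargs": {"targets": [[[0, 0, 2, 0], [0, 0, 6, 0], [0, 0, 10, 0]]]}}

```text
clock: 18.5
ee_pos: [0.4442, -0.373, 0.1399]
orientation: [-1.346, 1.113, 1.352]
wrist_force: [0.8, -0.8, -1.3]
opening: 0.0146
```

{"fn": "step_arm", "kwargs": {"targets": [[[1, 4, 0.3, -0.08], [2, 8.5, 0.3, -0.16], [3, 13, 0.3, -0.24], [4, 17.5, 0.3, -0.32], [5, 22, 0.3, -0.4]]]}}

```text
clock: 19.0
ee_pos: [0.4948, -0.1518, 0.1427]
orientation: [-1.051, 1.302, 1.052]
wrist_force: [1.2, 0.4, -2.3]
opening: 0.0146
```

{"fn": "step_arm", "kwargs": {"targets": [[[1, 4.5, 0, -0.08], [2, 9, 0, -0.16], [3, 13.5, 0, -0.24], [4, 18, 0, -0.32], [5, 22.5, 0, -0.4]]]}}

```text
clock: 19.5
ee_pos: [0.5449, 0.0732, 0.1427]
orientation: [-0.748, 1.439, 0.748]
wrist_force: [0.8, -0.9, -1.6]
opening: 0.0148
```

{"fn": "step_arm", "kwargs": {"targets": [[[1, 4.5, 0, -0.1], [2, 9, 0, -0.2], [3, 13.5, 0, -0.3], [4, 18, 0, -0.4], [5, 22, 0, -0.4]]]}}

```text
clock: 20.0
ee_pos: [0.5949, 0.2935, 0.1423]
orientation: [-0.44, 1.527, 0.44]
wrist_force: [1.5, -0.8, -1.9]
opening: 0.0146
```

{"fn": "step_arm", "kwargs": {"targets": [[[0.2, 3, 0, 0], [0.2, 4.2, 0, 0], [0.2, 4.2, 0, 0], [0.2, 4.2, 0, 0]]]}}

```text
clock: 20.4
ee_pos: [0.5967, 0.3324, 0.1424]
orientation: [-0.441, 1.527, 0.44]
wrist_force: [-0.2, -0.4, -2.0]
opening: 0.014
```

```bash
python3 - <<'E'
from h import *
s,im=shot('wrist','w5.png'); print(phi(s),s['ee_pos'],s['wrist_force'],s['opening'],s['joint_pos'])
s,im=shot('top'); print(tan(im))
E
```

```text
2.133019399091668 [0.59672034 0.33235548 0.14241976] [-0.17987871 -0.43157009 -2.04513252] 0.014016616957815604 [ 7.44217866e-01  5.48712765e-01  4.81933549e-02 -2.68789277e-04
 -1.07225809e+00 -1.75266249e+00]
[([434.5, 185.8], 488)]
```

View pics/w5.png

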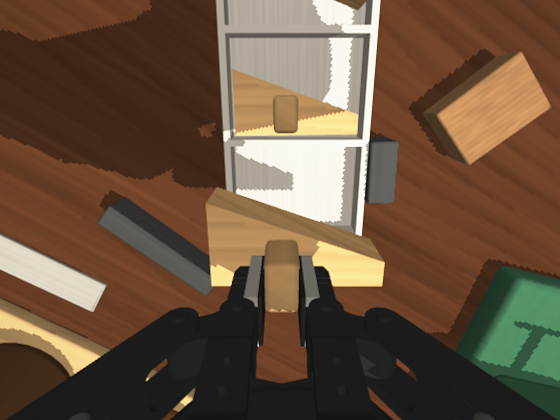

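Weight a sits properly in bay 2, at (231..360, 70..135), and d is held square over bay 1. Placing it.

{"fn": "step_arm", "kwargs": {"targets": [[[-0.1, 0.3, -4, 0], [-0.1, 0.3, -8, 0], [-0.1, 0.3, -9.2, 0], [-0.1, 0.3, -9.6, 0], [-0.1, 0.3, -9.6, 0]]]}}

```text
clock: 21.0
ee_pos: [0.5973, 0.3365, 0.0483]
orientation: [-0.44, 1.523, 0.441]
wrist_force: [-0.1, 0.1, -1.1]
opening: 0.0146
```

{"fn": "step_arm", "kwargs": {"targets": [[[0, 0, 0, 0], [0, 0, 0, 0]]]}}

```text
clock: 21.2
ee_pos: [0.5972, 0.3371, 0.049]
orientation: [-0.44, 1.522, 0.442]
wrist_force: [0.3, 0.5, -1.8]
opening: 0.0145
```

{"fn": "step_arm", "kwargs": {"targets": [[[0, 0, 0, 0], [0, 0, 0, 0], [0, 0, 0, 0]]], "grip": 0.5}}

```text
clock: 21.5
ee_pos: [0.5966, 0.3368, 0.0478]
orientation: [-0.441, 1.524, 0.441]
wrist_force: [0.5, 0.5, 1.1]
opening: 0.0427
```

{"fn": "step_arm", "kwargs": {"targets": [[[0, 0, 2, 0], [0, 0, 5, 0], [0, 0, 9, 0], [0, -4, 9, 0.05], [0, -8, 9, 0.1]]]}}

```text
clock: 22.0
ee_pos: [0.5969, 0.2572, 0.1391]
orientation: [-0.521, 1.503, 0.523]
wrist_force: [0.8, -0.6, -0.9]
opening: 0.0427
```

```bash
python3 - <<'E'
from h import *
s=bot.sense(); print(phi(s),s['ee_pos'])
s,im=shot('top'); print(tan(im))
E
```

```text
2.2380008744304627 [0.59685017 0.25715376 0.13906074]
[([435.1, 186.5], 666)]
```

{"fn": "step_arm", "kwargs": {"targets": [[[0, -4.5, 0, 0.06], [0, -9, 0, 0.12], [0, -13.5, 0, 0.18], [0, -18, 0, 0.24], [0, -22.5, 0, 0.3]]], "grip": 0.65}}

```text
clock: 22.55
ee_pos: [0.5962, 0.03, 0.1375]
orientation: [-0.753, 1.436, 0.753]
wrist_force: [1.1, -0.5, -0.1]
opening: 0.0558
```

{"fn": "step_arm", "kwargs": {"targets": [[[0, -4.5, 0, 0.06], [0, -9, 0, 0.12], [0, -13.5, 0, 0.18], [0, -18, 0, 0.24], [0.4, -22.5, 0, 0.3]]]}}

```text
clock: 23.05
ee_pos: [0.6, -0.1952, 0.1375]
orientation: [-0.981, 1.338, 0.981]
wrist_force: [1.2, 0.5, 0.8]
opening: 0.0555
```

{"fn": "step_arm", "kwargs": {"targets": [[[0.5, -4.5, 0, 0.06], [0.5, -9, 0, 0.12], [0.5, -13.5, 0, 0.18], [0.5, -18.2, 0, 0.24], [0.5, -18.2, 0, 0.24]]]}}

```text
clock: 23.55
ee_pos: [0.6042, -0.381, 0.1362]
orientation: [-1.155, 1.244, 1.154]
wrist_force: [-0.7, 0.2, -0.5]
opening: 0.0553
```

```bash
python3 - <<'E'
from h import *
s,im=shot('wrist','w6.png'); print(phi(s),s['ee_pos'],s['joint_pos'])
P=tf([.6053,-.3766,-.0605],WT); print(proj('wrist',np.c_[P,np.full(4,.03)],s).round())
E
```

```text
3.067763229725507 [ 0.60421936 -0.38100522  0.13624601] [-0.33650029  0.60310483  0.13032474  0.00125457 -1.09768081  0.26209938]
[[329. 190.]
 [212. 192.]
 [214. 209.]
 [327. 245.]]
```

View pics/w6.png

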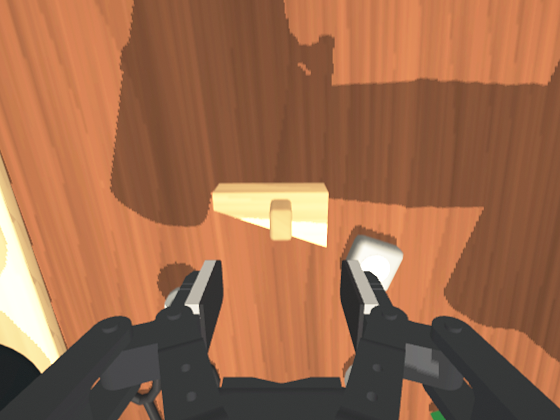

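Weight b is where predicted. Descending.

{"fn": "step_arm", "kwargs": {"targets": [[[0.1, 0.4, -4, 0.01], [0.1, 0.4, -8, 0.01], [0.1, 0.4, -9.5, 0.01], [0.1, 0.4, -9.6, 0.01], [0.1, 0.4, -9.6, 0.01]]]}}

```text
clock: 24.1
ee_pos: [0.6075, -0.3714, 0.0424]
orientation: [-1.169, 1.235, 1.166]
wrist_force: [0.5, -0.1, 1.2]
opening: 0.0557
```

{"fn": "step_arm", "kwargs": {"targets": [[[0, 0, 0, 0], [0, 0, 0, 0], [0, 0, 0, 0], [0, 0, 0, 0], [0, 0, 0, 0]]], "grip": 0}}

```text
clock: 24.6
ee_pos: [0.6072, -0.3719, 0.043]
orientation: [-1.169, 1.235, 1.164]
wrist_force: [-1.2, 0.8, 6.0]
opening: 0.0144
```

{"fn": "step_arm", "kwargs": {"targets": [[[0, 0, 2, 0], [0, 0, 6, 0], [0, 0, 10, 0]]]}}

```text
clock: 24.9
ee_pos: [0.6051, -0.371, 0.1401]
orientation: [-1.163, 1.238, 1.17]
wrist_force: [1.0, -0.9, -2.3]
opening: 0.0145
```

```bash
python3 - <<'E'
from h import *
s=bot.sense(); print(phi(s),s['ee_pos'],s['opening'])
E
```

```text
3.0831420351146743 [ 0.60512582 -0.37101934  0.14007812] 0.014494631155167602
```

{"fn": "step_arm", "kwargs": {"targets": [[[-0.5, 4, 0.5, -0.06], [-1.2, 8.5, 0.5, -0.12], [-1.9, 13, 0.5, -0.18], [-2.6, 17.5, 0.5, -0.25], [-3.3, 22, 0.5, -0.32]]]}}

```text
clock: 25.4
ee_pos: [0.5721, -0.1498, 0.1453]
orientation: [-0.923, 1.367, 0.924]
wrist_force: [2.0, 0.3, -0.9]
opening: 0.0143
```

{"fn": "step_arm", "kwargs": {"targets": [[[-0.7, 4.5, 0, -0.06], [-1.4, 9, 0, -0.12], [-2.1, 13.5, 0, -0.18], [-2.8, 18, 0, -0.25], [-3.5, 22.5, 0, -0.32]]]}}

```text
clock: 25.9
ee_pos: [0.5372, 0.0751, 0.1456]
orientation: [-0.679, 1.463, 0.679]
wrist_force: [1.7, -0.3, -1.3]
opening: 0.0144
```

{"fn": "step_arm", "kwargs": {"targets": [[[-0.7, 4.5, 0, -0.06], [-1.4, 9, 0, -0.12], [-2.1, 13.5, 0, -0.18], [-2.8, 18, 0, -0.25], [-3.3, 21.5, 0, -0.31]]]}}

```text
clock: 26.4
ee_pos: [0.5042, 0.2907, 0.1455]
orientation: [-0.44, 1.526, 0.44]
wrist_force: [0.7, 0.2, -1.9]
opening: 0.0143
```

{"fn": "step_arm", "kwargs": {"targets": [[[0, 0.4, 0, 0], [0, 0.4, 0, 0], [0, 0.4, 0, 0]]]}}

```text
clock: 26.7
ee_pos: [0.5048, 0.2915, 0.1454]
orientation: [-0.441, 1.527, 0.44]
wrist_force: [0.6, 0.3, -2.4]
opening: 0.0145
```

```bash
python3 - <<'E'
from h import *
s,im=shot('wrist','w7.png'); print(phi(s),s['ee_pos'],s['wrist_force'],s['opening'],s['joint_pos'])
P=tf([*s['ee_pos'][:2],phi(s)+np.pi],WT); print(proj('wrist',np.c_[P,np.full(4,s['ee_pos'][2]-.0425+.03)],s).round())
E
```

```text
2.1330773126753604 [0.50484454 0.29145085 0.14541818] [ 0.55921564  0.32741338 -2.36309281] 0.014495851853016486 [ 8.01064667e-01  3.89246731e-01 -2.16227974e-01 -4.30317569e-04
 -9.67069114e-01 -1.80933546e+00]
[[357. 231.]
 [177. 231.]
 [179. 256.]
 [351. 310.]]
```

View pics/w7.png

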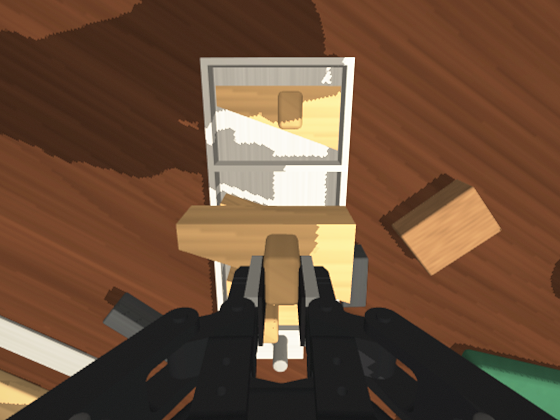

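The held weight is offset about 4 mm (edge at row 223 against 231 predicted), as expected, and I've allowed for it. Weight c lies in bay 3. Placing b.

{"fn": "step_arm", "kwargs": {"targets": [[[-0.2, 0.3, -2, 0], [-0.2, 0.3, -5, 0], [-0.2, 0.3, -8, 0], [-0.2, 0.3, -8, 0], [-0.2, 0.3, -8, 0]]]}}

```text
clock: 27.25
ee_pos: [0.5038, 0.2946, 0.0664]
orientation: [-0.441, 1.526, 0.44]
wrist_force: [0.1, 1.1, -1.0]
opening: 0.0146
```

{"fn": "step_arm", "kwargs": {"targets": [[[0, 0, -0.8, 0], [0, 0, -1.6, 0], [0, 0, -1.8, 0], [0, 0, -1.8, 0], [0, 0, -1.8, 0]]]}}

```text
clock: 27.75
ee_pos: [0.5034, 0.2957, 0.0483]
orientation: [-0.441, 1.525, 0.441]
wrist_force: [-0.1, -0.8, -1.9]
opening: 0.0145
```

{"fn": "step_arm", "kwargs": {"targets": [[[0, 0, -0.1, 0], [0, 0, -0.1, 0], [0, 0, -0.1, 0], [0, 0, -0.1, 0]]], "grip": 0.4}}

```text
clock: 28.15
ee_pos: [0.5035, 0.2957, 0.0473]
orientation: [-0.441, 1.525, 0.441]
wrist_force: [0.3, 0.9, 0.6]
opening: 0.034
```

{"fn": "step_arm", "kwargs": {"targets": [[[0, 0, 2, 0], [0, 0, 5, 0], [0, 0, 9, 0], [-3, 0, 11, 0], [-5, 0, 11, 0]]]}}

```text
clock: 28.65
ee_pos: [0.4541, 0.2968, 0.1608]
orientation: [-0.438, 1.519, 0.443]
wrist_force: [0.7, 0.8, -1.2]
opening: 0.0343
```

{"fn": "step_arm", "kwargs": {"targets": [[[-3, 2, 0, 0], [-6, 4, 0, 0], [-6, 4, 0, 0]]], "grip": 0}}

```text
clock: 28.95
ee_pos: [0.3909, 0.337, 0.1576]
orientation: [-0.443, 1.524, 0.445]
wrist_force: [0.6, 0.2, 0.6]
opening: 0.0001
```

```bash
python3 - <<'E'
from h import *
s,im=shot('wrist','w8.png'); print(phi(s),s['ee_pos'],s['opening'])
q=np.array([.6379,.3681,-2.5814]); q[:2]=tf(q,[-.002,-.002])[0]
for X,Y,t in ((.123,.008,-1),(.159,-.008,1)):
    o=tf(q,[X,Y])[0]; print(proj('wrist',np.c_[tf([*o,q[2]+t*np.pi/2],WT),np.full(4,.034)],s).round().tolist())
print('tray walls',proj('wrist',np.c_[tf(q,TR),np.full(4,.025)],s).round().tolist())
E
```

```text
2.137642389721144 [0.39093964 0.33697259 0.15762453] 0.00014391082139817582
[[124.0, 319.0], [220.0, 319.0], [219.0, 306.0], [117.0, 276.0]]
[[216.0, 254.0], [113.0, 253.0], [116.0, 268.0], [218.0, 299.0]]
tray walls [[129.0, 383.0], [89.0, 153.0], [225.0, 154.0], [236.0, 383.0]]
```

View pics/w8.png

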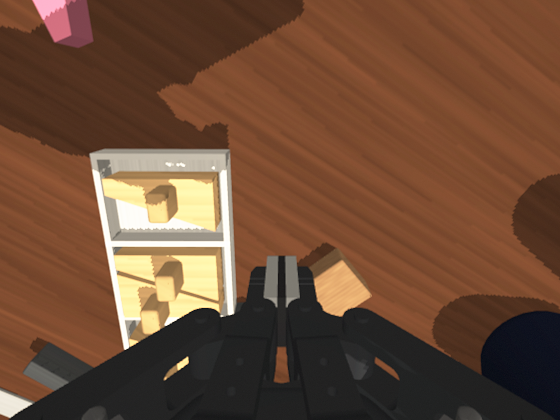

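The pair in bay 2 lies head to tail and flat, with a slit between them (rows 250–320), and c is flat in bay 3. Now I push the loaded tray back.

{"fn": "step_arm", "kwargs": {"targets": [[[0.3, -1.1, 0, 0], [0.3, -1.1, -5, 0], [0.3, -1.1, -10, 0], [0.3, -1.1, -14.4, 0], [0.3, -1.1, -14.4, 0]]]}}

```text
clock: 29.5
ee_pos: [0.3944, 0.3192, 0.0075]
orientation: [-0.446, 1.537, 0.432]
wrist_force: [-0.2, -1.5, -0.0]
opening: -0.0
```

{"fn": "step_arm", "kwargs": {"targets": [[[0.3, -0.6, 0, 0], [0.6, -1, 0, 0], [0.8, -1.4, 0, 0], [0.8, -1.4, 0, 0]]]}}

```text
clock: 29.9
ee_pos: [0.4053, 0.3107, 0.015]
orientation: [-0.438, 1.522, 0.442]
wrist_force: [0.1, -0.1, -0.6]
opening: 0.0003
```

Now the arc, turning with the tray.

{"fn": "step_arm", "kwargs": {"targets": [[[0.3, -1, -0.2, 0.04], [0.7, -2, -0.3, 0.08], [1.1, -3, -0.3, 0.12], [1.5, -4.1, -0.3, 0.17], [1.9, -5.2, -0.3, 0.22]]]}}

```text
clock: 30.4
ee_pos: [0.4248, 0.2622, 0.0138]
orientation: [-0.611, 1.473, 0.619]
wrist_force: [-8.2, 7.0, 13.0]
opening: -0.0003
```

{"fn": "step_arm", "kwargs": {"targets": [[[0.6, -0.9, 0, 0.04], [1.2, -1.8, 0, 0.08], [1.8, -2.7, 0, 0.13], [2.4, -3.6, 0, 0.18], [3, -4.4, 0, 0.22]]]}}

```text
clock: 30.9
ee_pos: [0.4547, 0.2173, 0.0137]
orientation: [-0.782, 1.417, 0.786]
wrist_force: [-8.1, 7.2, 16.1]
opening: 0.0
```

```bash
python3 - <<'E'
from h import *
s=bot.sense(); print(phi(s),s['ee_pos'],s['wrist_force'])
E
```

```text
2.5774459748548315 [0.45466556 0.21727685 0.01366424] [-8.11218463  7.24619561 16.10077907]
```

{"fn": "step_arm", "kwargs": {"targets": [[[0.6, -0.7, 0.15, 0.04], [1.3, -1.4, 0.15, 0.08], [2.1, -2.1, 0.15, 0.13], [2.9, -2.9, 0.15, 0.18], [3.7, -3.6, 0.15, 0.22]]]}}

```text
clock: 31.4
ee_pos: [0.4909, 0.1799, 0.0139]
orientation: [-0.95, 1.349, 0.951]
wrist_force: [-5.5, 4.5, 9.5]
opening: 0.0
```

{"fn": "step_arm", "kwargs": {"targets": [[[0.7, -0.5, 0, 0.04], [1.4, -1, 0, 0.08], [2.1, -1.5, 0, 0.11], [2.7, -1.8, 0, 0.14], [2.7, -1.8, 0, 0.14]]]}}

```text
clock: 31.9
ee_pos: [0.5183, 0.1613, 0.0136]
orientation: [-1.055, 1.297, 1.055]
wrist_force: [-1.6, 1.6, 3.1]
opening: 0.0001
```

```bash
python3 - <<'E'
from h import *
s,im=shot('top','t3.png'); print(phi(s),s['ee_pos'],s['wrist_force'])
E
```

```text
2.9343187632129712 [0.5182787  0.16134615 0.01361293] [-1.59484357  1.60825785  3.08841762]
```

{"fn": "step_arm", "kwargs": {"targets": [[[0.6, -0.3, 0, 0.03], [1.2, -0.6, 0, 0.06], [1.5, -0.7, 0, 0.07], [1.5, -0.7, 0, 0.07]]]}}

```text
clock: 32.35
ee_pos: [0.5314, 0.1531, 0.0119]
orientation: [-1.106, 1.273, 1.107]
wrist_force: [-4.2, -0.2, 3.7]
opening: 0.0003
```

{"fn": "step_arm", "kwargs": {"targets": [[[0.3, -0.1, 0, 0], [0.5, -0.1, 0, 0], [0.5, -0.1, 0, 0]]]}}

```text
clock: 32.65
ee_pos: [0.5356, 0.1517, 0.0115]
orientation: [-1.106, 1.275, 1.108]
wrist_force: [-5.6, -0.4, 2.8]
opening: 0.0003
```

{"fn": "step_arm", "kwargs": {"targets": [[[0.3, -0.1, 0, 0], [0.5, -0.1, 0, 0], [0.5, -0.1, 0, 0]]]}}

```text
clock: 32.95
ee_pos: [0.5402, 0.1503, 0.0112]
orientation: [-1.106, 1.277, 1.108]
wrist_force: [-4.8, -1.5, 3.8]
opening: -0.0001
```

{"fn": "step_arm", "kwargs": {"targets": [[[0.2, 0, 0, 0], [0.3, 0, 0, 0], [0.3, 0, 0, 0]]]}}

```text
clock: 33.25
ee_pos: [0.5405, 0.15, 0.0111]
orientation: [-1.104, 1.282, 1.11]
wrist_force: [-12.5, 2.3, 7.5]
opening: -0.0003
```

{"fn": "step_arm", "kwargs": {"targets": [[[0.2, 0, 0, 0], [0.2, 0, 0, 0], [0.2, 0, 0, 0]]]}}

```text
clock: 33.55
ee_pos: [0.5407, 0.1499, 0.011]
orientation: [-1.104, 1.285, 1.112]
wrist_force: [-17.7, 3.3, 11.2]
opening: -0.0001
```

{"fn": "step_arm", "kwargs": {"targets": [[[-0.6, 0, 0, 0], [-2, 0, 0, 0], [-4, -1, 0, 0], [-4, -1, 5, 0], [-4, -1, 10, 0]]]}}

```text
clock: 34.05
ee_pos: [0.5067, 0.1409, 0.1118]
orientation: [-1.108, 1.274, 1.107]
wrist_force: [1.7, 0.8, 0.4]
opening: -0.0002
```

{"fn": "step_arm", "kwargs": {"targets": [[[0, -5, 0, 0], [0, -10, 0, 0], [0, -15, 0, 0], [0, -20, 0, 0], [0, -25, 0, 0]]]}}

```text
clock: 34.55
ee_pos: [0.5081, -0.1104, 0.1123]
orientation: [-1.109, 1.268, 1.105]
wrist_force: [1.6, -0.2, -0.3]
opening: 0.0001
```

```bash
python3 - <<'E'
from h import *
s,im=shot('top','t4.png'); print(s['ee_pos'],s['wrist_force'])
c=cv2.imread('pics/t4.png')
cv2.imwrite('pics/c5.png',cv2.resize(c[130:280,85:285],None,fx=4,fy=4,interpolation=cv2.INTER_CUBIC))
E
```

```text
[ 0.50811412 -0.11044569  0.11232547] [ 1.61743988 -0.16081059 -0.34526838]
```

View pics/c5.png

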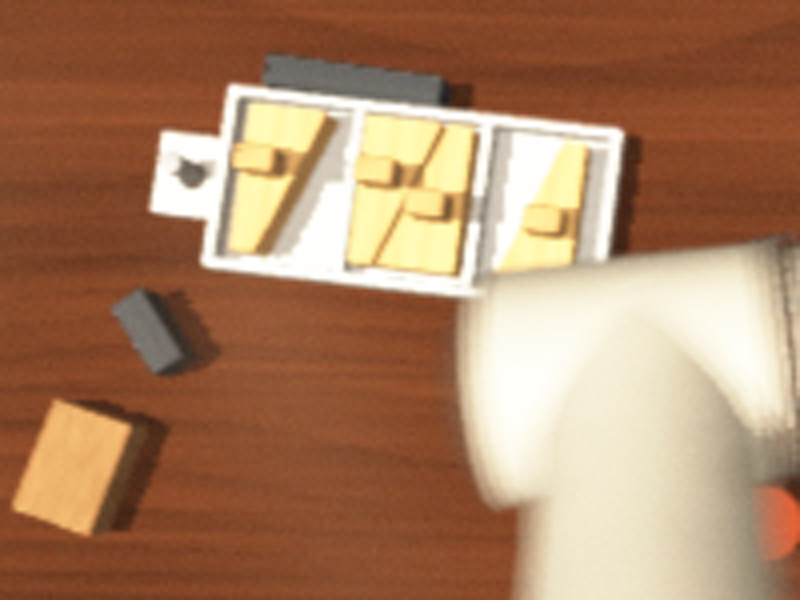

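The loaded tray lies flush along the rail at (265–445, 60–105) and is still on its pin, with all four weights flat in the bays. I'll let it settle, then hand in.

{"fn": "step_arm", "kwargs": {"targets": [[[0, 0, 2, 0], [0, 0, 2, 0], [0, 0, 2, 0], [0, 0, 2, 0], [0, 0, 2, 0]]]}}

```text
clock: 35.1
ee_pos: [0.5071, -0.1079, 0.131]
orientation: [-1.107, 1.272, 1.108]
wrist_force: [0.3, -0.7, -0.1]
opening: 0.0001
```

```bash
python3 - <<'E'
from h import *
q,e=fit('top',[(84.6+x/4,129.6+y/4) for x,y in [(230,87),(624,130),(203,266)]],TR[[0,1,3]],.025,-1.7)
print(q,e,'rail heading -1.678; tray_end',tf(q,[.262,0]))
print(order.sign_off())
E
```

```text
[ 0.63370055  0.37020148 -1.67333467] 0.0011343886729456715 rail heading -1.678; tray_end [[0.60688255 0.10957762]]
the job is handed in; nothing more can be done
None
```

The job is done and handed in at 35 s; the hand-in reports no verdict. I pushed the tray round to the stop block and packed all four weights: one in bay 1, two head to tail in bay 2, one in bay 3. Then I pushed the loaded tray back against the rail.

**Last checks:**
- **Tray:** The final top view shows it on its pin and flush against the rail. Its measured heading is -1.673 rad against -1.678 for the rail. The free end is at (0.607, 0.110), about 1 mm from where I worked out home_mark to be.
- **Weights:** All four look flat in their bays, though the arm hid a little of the bay 3 weight's thick end.
- **Other things:** I found no sign that anything else was moved, and the gripper was clear of everything. I did not measure the other objects again at the end.

**Disagreements:**
- **Loading heading:** I measured -2.58 rad, against -2.53 expected from the rail. A picture and a firm push both showed the tray against the stop, so I carried on. At 262 mm that difference is about 14 mm at the free end, more than the 10 mm limit. I took it as measuring error but did not confirm it.
- **Forces:** The push onto the stop peaked at about 41 N at the wrist. The swing back showed up to 16 N vertically, probably from finger friction on the tray wall, which dropped once I raised the fingers slightly.

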